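Lid the washed topping pots

ROBOT

A 7-joint arm with a two-finger parallel gripper is mounted at the origin on the work surface. World frame = base frame: x ahead of the robot, y to its left, z up, the work surface at z = 0. Lengths are in m, angles in rad, forces in N, time in s.
With the tool pointing down it reaches from about 0.425 to 0.875 m from the base axis. Payload 4.7 kg.
Tool frame: the origin (TCP) lies midway between the tips of the shut fingers; the grasp point (between the pads) lies 19 mm behind it; z points along the fingers, x is the direction in which the jaws open and shut, and the axes are right-handed (so a half turn about z gives the same grasp; the last joint's range is limited). The gripper opens to 87 mm and grips with 3 to 60 N. Pads are 19 mm wide; open, the fingers measure 117 mm over their backs; the gripper's body (75 mm by 190 mm) begins 51 mm behind the grasp point.
Start: joints at [-1.208, 0.321, -0.07, 1.45, 0.023, 1.371, -0.057], TCP at [0.222, 0.611, 0.223] pointing down, gripper open.
Joint ranges: [-2.86, 2.86], [-0.3, 2.09], [-1.38, 1.24], [0.06, 2.45], [-1.56, 4.7], [0.09, 2.05], [-2.69, 2.69]. Speed limits (rad/s): [2.57, 2.57, 3.14, 3.14, 3.14, 3.14, 3.14].

INTERFACE

Orientations are given as a unit quaternion [x, y, z, w].
In Python, from cell import robot, release, close, imaging, workorder gives the robot as it stands. Calls block until the motion is done:
- robot.goto(position, orientation): joint-space move of the TCP to a pose.
- robot.movel(position, rot=None, v=0.15): straight line of the TCP; rot=None keeps the orientation; v is the mean speed in m/s.
- robot.goto_joints(angles): joint-space move.
- release() and close(): open the fingers fully, or close them until they stop; the grip force is fixed at half the most.
- robot.hold(seconds).
- robot.ik(position, orientation): joint angles nearest the present ones, or None.
- imaging.snapshot(name): name is "scene" or "top" or "wrist"; returns a dict with "pixels" (400x640x3 uint8, red, green, blue), "range_z" (400x640 float32, m along the optical axis (not along the pixel's ray), 0 where there is no reading), "fovy" (degrees; the focal length in pixels is half the picture's height over the tangent of half this angle, whatever the lens; pixels are square), "cx", "cy" (the principal point, pixels), "xyz" and "orientation" of the camera in the world; the wrist camera has in their place "T_tool_cam" (4x4, takes a point from camera to tool coordinates, whose origin is the TCP and whose axes are the tool frame's). Camera axes: x right, y down, z forward; pixel columns grow to the right and rows downward; lengths in m; the calibration is good to about 2 mm. A picture is of the moment at which its call begins: read the wrist's pose just before it.
A pose or a line that the arm cannot do raises robot.MotionError and nothing moves.
- workorder.close_job(): hands the job in, once; it reports no verdict.
Readings, each from a call of its own:
- robot.read_time_s(): time.
- robot.read_q(): joint angles.
- robot.read_qvel(): joint speeds.
- robot.read_joint_efforts(): joint torques, N m.
- robot.read_tcp_pos(): TCP position.
- robot.read_tool_rot(): TCP orientation.
- robot.read_wrist_force(): force on the tool from outside, world axes, zero at the start.
- robot.read_wrist_torque(): the same for the moment, N m.
- robot.read_opening(): finger opening in m.
Only numpy, scipy, OpenCV 4.12 (cv2) and the standard library are available. Lean on these libraries where they do the work, as an engineer would, in place of code of your own. Each camera call takes 0.05 s, during which the arm holds its last target. There are 200 camera calls.

TASK

The four washed topping pots and their lids stand mixed up on the counter. Put each lid on the pot or pan it fits, set down rather than dropped, so that it lies level with its plug fully down in the mouth. Leave the shaker and the soy sauce bottle where they stand.

Things in the scene. Friction and masses are not known exactly. Their poses are not given: they have to be found in the camera images.
- big_round_lid: Larger round stainless lid: a 9 mm deep plug under a 3 mm plate (top 12 to 14 mm above the origin); plate 158 mm and plug 128 mm in diameter; 0.24 kg. In the middle a black knob, 32 mm in diameter, 25 to 40 mm above the origin, on a 16 mm stem; grip it from above. Starts right way up. Origin: centre of its underside (plug bottom), z up.
- small_round_lid: Smaller round stainless lid: a 9 mm deep plug under a 3 mm plate (top 12 to 14 mm above the origin); plate 118 mm and plug 88 mm in diameter; 0.14 kg. In the middle a black knob, 32 mm in diameter, 25 to 40 mm above the origin, on a 16 mm stem; grip it from above. Starts right way up. Origin: centre of its underside (plug bottom), z up.
- square_lid: Square stainless lid: a 9 mm deep plug under a 3 mm plate (top 12 to 14 mm above the origin); plate 126 x 126 mm, plug 96 x 96 mm; 0.18 kg. Over the middle a black bridge handle: a bar 70 mm long (along x), 12 mm wide (y), 28 to 40 mm above the origin, a leg at each end; grip it across y from above. Starts right way up. Origin: centre of its underside (plug bottom), z up.
- long_lid: Oblong stainless lid: a 9 mm deep plug under a 3 mm plate (top 12 to 14 mm above the origin); plate 176 mm along x by 110 mm along y, plug 146 x 80 mm; 0.22 kg. Over the middle a black bridge handle: a bar 70 mm long (along x), 12 mm wide (y), 28 to 40 mm above the origin, a leg at each end; grip it across y from above. Starts right way up. Origin: centre of its underside (plug bottom), z up.
- big_round_pot: Larger round stainless pot, open and empty: 140 mm inside diameter, 159 mm over its rolled rim, 80 mm high. Origin: centre of its underside on the counter, z up. Its lid's plug goes into the mouth with 6 mm to spare all round, the plate resting on the rim; the seated lid's origin is 71 mm above this one. Stands fast.
- small_round_pot: Smaller round stainless pot, open and empty: 100 mm inside diameter, 119 mm over its rolled rim, 80 mm high. Origin: centre of its underside on the counter, z up. Its lid's plug goes into the mouth with 6 mm to spare all round, the plate resting on the rim; the seated lid's origin is 71 mm above this one. Stands fast.
- square_pan: Square stainless pan, open and empty: 108 x 108 mm inside, 128 x 128 mm over its flange, 75 mm high. Origin: centre of its underside on the counter, x and y along its sides, z up. Its lid goes on in any of four ways round; the plug has 6 mm to spare all round, the plate rests on the flange; the seated lid's origin is 66 mm above this one. Stands fast.
- long_pan: Oblong stainless pan, open and empty: 158 mm (x) by 92 mm (y) inside, 178 x 112 mm over its flange, 65 mm high. Origin: centre of its underside on the counter, x along its long side, z up. Its lid goes on either way round, long side to long side; the plug has 6 mm to spare all round, the plate rests on the flange; the seated lid's origin is 56 mm above this one. Stands fast.
- shaker: Dark steel spice shaker, 44 mm in diameter, 85 mm high, standing loose among the pots. Not part of the job. Origin: centre of its underside.
- soy_bottle: Brown soy sauce bottle, 68 mm in diameter, 150 mm high, standing loose beyond the pots. Not part of the job. Origin: centre of its underside.
Not all that is in view belongs to the job. What is shaped like the square_lid but green or turquoise is not meant. What is shaped like the long_lid but pink is not meant.

How it is judged:
By the outcome, as a careful person would: the job done as asked, in the order asked, and still so for the second after the job is handed in, with the robot touching nothing.
It also fails if it takes over 134 s, if anything falls off the work surface, if the arm or the gripper's body presses on something with over 40 N, if the wrist force passes 120 N, or if a joint passes its speed limit or range.

## Working session

There is one attempt and no reset: what is moved stays moved. The work goes in short steps, each a Python script; the robot and the scene stay as the last script left them, time stands still between calls to the robot, and variables do not carry over. Pictures are saved under pics/ and viewed, about 12 in all and at most 16, crops included, and the job is handed in when it is done.

```bash
ls; mkdir -p pics; cat > h.py <<'E'
import numpy as np, cv2
from scipy.spatial.transform import Rotation as R
from cell import robot, release, close, imaging, workorder
def snap(name):
    p=np.array(robot.read_tcp_pos()); q=robot.read_tool_rot()
    s=imaging.snapshot(name)
    if 'T_tool_cam' in s:
        T=np.eye(4);T[:3,:3]=R.from_quat(q).as_matrix();T[:3,3]=p
        M=T@np.array(s['T_tool_cam'])
        s['Rm'],s['t']=M[:3,:3],M[:3,3]
    else:
        s['Rm'],s['t']=R.from_quat(s['orientation']).as_matrix(),np.array(s['xyz'])
    s['f']=200/np.tan(np.radians(s['fovy'])/2)
    return s
def cloud(s):
    v,u=np.mgrid[:400,:640]; z=s['range_z']
    c=np.stack([(u-s['cx'])/s['f']*z,(v-s['cy'])/s['f']*z,z],-1)
    w=c@s['Rm'].T+s['t']; w[z==0]=np.nan
    return w
def ray(s,u,v,h):
    d=s['Rm']@np.array([(u-s['cx'])/s['f'],(v-s['cy'])/s['f'],1]); 
    return s['t']+d*(h-s['t'][2])/d[2]
E
python3 - <<'E'
from h import *
for n in('top','scene'):
    s=snap(n); print(n,s['fovy'],s['t'],s['Rm'].round(3).tolist(),s['cx'],s['cy'],(s['range_z']==0).mean())
    cv2.imwrite(f'pics/{n}0.png',s['pixels'][:,:,::-1])
    np.savez(f'{n}0.npz',**{k:s[k] for k in('pixels','range_z','Rm','t','f','cx','cy')})
print(robot.read_tool_rot(),robot.read_time_s())
E
```

```text
pics
top 53.30201123096245 [0.40412107 0.10898172 1.38890827] [[0.002, -0.995, 0.096], [-1.0, -0.001, 0.006], [-0.006, -0.096, -0.995]] 317.77924988655417 195.9217122731609 0.0040703125
scene 44.85814412570413 [ 1.20087954 -0.42685027  1.32484709] [[0.664, 0.626, -0.409], [0.748, -0.562, 0.353], [-0.009, -0.541, -0.841]] 315.2454428917096 204.99873188365757 0.00394921875
[ 8.19082921e-01  5.73674464e-01 -6.96853389e-04  5.41255523e-04] 0.1
```

View pics/top0.png

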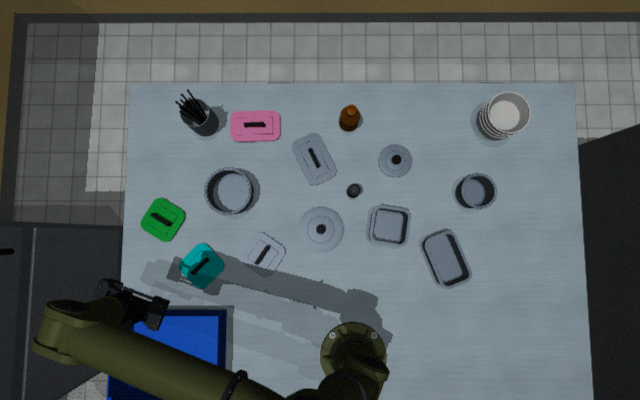

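View pics/scene0.png

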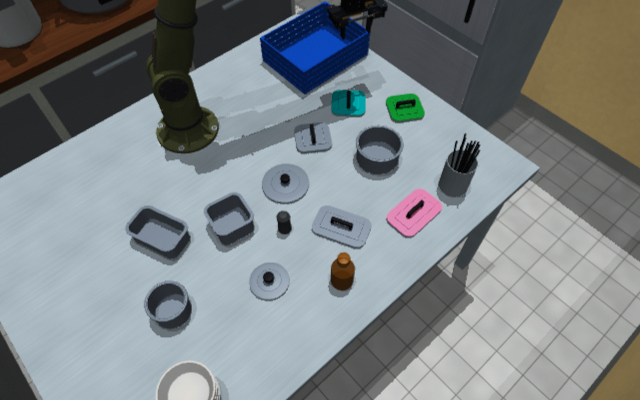

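The top view shows the lids: big round (321,229), small round (395,160), long (315,158) and grey square (266,252). The pots are big round (231,191), small round (475,191), square pan (389,226) and long pan (445,258). The decoys are teal (202,265), green (163,220) and pink (256,126). The shaker is at (354,190) and the bottle at (349,118).

```bash
cat >> h.py <<'E'
H=dict(big_round_pot=.080,small_round_pot=.080,square_pan=.075,long_pan=.065)
SZ=dict(big_round_lid=(.158,),small_round_lid=(.118,),square_lid=(.126,.126),long_lid=(.176,.110),
        big_round_pot=(.159,),small_round_pot=(.119,),square_pan=(.128,.128),long_pan=(.178,.112))
def fit(s,n,xy,tol=.006,zoff=0):
    """outline of object n's top plate/rim near xy: centre, angle of long axis, sizes, mean height"""
    w=cloud(s); h=H.get(n,.014)+zoff
    rad=np.hypot(*SZ[n])/2 if len(SZ[n])>1 else SZ[n][0]/2
    m=(abs(w[...,2]-h)<tol)&(np.hypot(w[...,0]-xy[0],w[...,1]-xy[1])<rad+.025)
    m=cv2.morphologyEx(m.astype(np.uint8),cv2.MORPH_CLOSE,np.ones((3,3)))
    k,l,st,_=cv2.connectedComponentsWithStats(m); i=1+st[1:,4].argmax()
    v,u=np.nonzero((l==i)&np.isfinite(w[...,2]))
    z=np.median(w[v,u,2])
    P=np.array([ray(s,a,b,h)[:2] for a,b in zip(u,v)]).astype(np.float32)*1000
    if len(SZ[n])==1:
        c,r=cv2.minEnclosingCircle(P); return np.array(c)/1000,0.,(2*r,),z
    c,(a,b),t=cv2.minAreaRect(P)
    if b>a: a,b,t=b,a,t+90
    return np.array(c)/1000,(t+90)%180-90,(a,b),z
E
python3 - <<'E'
from h import *
seeds=dict(big_round_lid=(321,229),small_round_lid=(395,160),square_lid=(266,252),long_lid=(315,158),big_round_pot=(231,191),small_round_pot=(475,191),square_pan=(389,226),long_pan=(445,258))
st,ss=dict(np.load('top0.npz')),dict(np.load('scene0.npz'))
w=cloud(st); print('table z',np.nanmedian(w[280:300,450:520,2]), 'noise',np.nanstd(w[280:300,480:520,2]))
for n,(u,v) in seeds.items():
    xy=ray(st,u,v,H.get(n,.03))[:2]
    for s in(st,ss):
        c,a,sz,z=fit(s,n,xy); print(n,c.round(4),round(a,1),np.round(sz,1),round(float(z),4),'r',np.hypot(*c).round(3))
        xy=c
for n,u,v in(('shaker',354,187),('bottle',349,110)): print(n,ray(st,u,v,.08))
E
```

```text
table z 0.0008444144207966353 noise 0.0027959045666487428
big_round_lid [0.4311 0.1068] 0.0 [171.5] 0.0123 r 0.444
big_round_lid [0.4257 0.1052] 0.0 [171.7] 0.0126 r 0.439
small_round_lid [ 0.6644 -0.152 ] 0.0 [120.8] 0.0123 r 0.682
small_round_lid [ 0.6614 -0.1546] 0.0 [133.1] 0.0123 r 0.679
square_lid [0.3372 0.3085] 56.1 [127.1 125.8] 0.0126 r 0.457
square_lid [0.3391 0.3083] -42.6 [143.4 132.4] 0.0131 r 0.458
long_lid [0.6744 0.1357] 26.2 [185.1 108.6] 0.0123 r 0.688
long_lid [0.6742 0.1411] 26.1 [183.2 119.9] 0.013 r 0.689
big_round_pot [0.549  0.4162] 0.0 [158.1] 0.0795 r 0.689
big_round_pot [0.5518 0.4185] 0.0 [159.] 0.0798 r 0.693
small_round_pot [ 0.5503 -0.4121] 0.0 [118.4] 0.0799 r 0.688
small_round_pot [ 0.5533 -0.4102] 0.0 [118.8] 0.079 r 0.689
square_pan [ 0.4346 -0.119 ] 81.3 [128. 128.] 0.0747 r 0.451
square_pan [ 0.4362 -0.1164] -9.2 [129.9 127.8] 0.0748 r 0.451
long_pan [ 0.3243 -0.3091] 21.7 [178.  112.4] 0.0655 r 0.448
long_pan [ 0.3259 -0.3062] 21.8 [179.  112.9] 0.0642 r 0.447
shaker [ 0.56013374 -0.00271931  0.08      ]
bottle [0.82125163 0.01225285 0.08      ]
```

The two cameras agree on the pot rims to about 3 mm and the sizes match. The lid plates are noisier. Next I'll sweep the wrist camera over the pots and one lid to refine.

```bash
cat >> h.py <<'E'
def down(phi): return (R.from_euler('z',phi,degrees=True)*R.from_euler('x',180,degrees=True)).as_quat()
def phis(base,step=180): 
    return [((base+k*step+180)%360)-180 for k in range(360//step)]
def best(p,cands):
    """yaw whose IK keeps the last joint and all others well inside range, least move"""
    q0=np.array(robot.read_q()); out=[]
    for ph in cands:
        q=robot.ik(list(p),down(ph))
        if q is not None: out.append((abs(np.array(q)-q0).max()+ (3 if abs(q[6])>2.5 else 0),ph))
    return min(out)[1] if out else None
EST=dict(big_round_lid=((.428,.106),0),small_round_lid=((.663,-.153),0),square_lid=((.338,.308),51),long_lid=((.674,.138),26.1),
 big_round_pot=((.5504,.4174),0),small_round_pot=((.5518,-.4112),0),square_pan=((.4354,-.1177),-8.9),long_pan=((.3251,-.3077),21.75))
E
python3 - <<'E'
from h import *
np.set_printoptions(suppress=True)
s=snap('wrist'); print(np.array(s['T_tool_cam']).round(3).tolist(),s['fovy'])
for n,((x,y),a) in EST.items():
    for z in(.3,.02):
        print(n,z,[(p,None if (q:=robot.ik([x,y,z],down(p))) is None else np.round(q,2).tolist()[::6]) for p in phis(a+90 if 'lid' in n else a+90)])
E
```

```text
[[1.0, 0.001, -0.0, -0.001], [-0.001, 0.967, 0.255, -0.07], [0.0, -0.255, 0.967, -0.162], [0.0, 0.0, 0.0, 1.0]] 65.55493354428016
big_round_lid 0.3 [(90, [-0.71, 1.21]), (-90, [-0.76, -1.95])]
big_round_lid 0.02 [(90, [-0.66, 1.31]), (-90, [-0.76, -1.82])]
small_round_lid 0.3 [(90, [-0.4, 1.99]), (-90, [-0.37, -1.16])]
small_round_lid 0.02 [(90, [-0.33, 2.08]), (-90, [-0.43, -0.98])]
square_lid 0.3 [(141, [-0.83, 1.66]), (-39, [-1.05, -1.51])]
square_lid 0.02 [(141, [-0.79, 1.66]), (-39, [-1.04, -1.44])]
long_lid 0.3 [(116.10000000000002, [-0.47, 1.87]), (-63.89999999999998, [-0.61, -1.22])]
long_lid 0.02 [(116.10000000000002, [-0.42, 1.88]), (-63.89999999999998, [-0.62, -1.13])]
big_round_pot 0.3 [(90, [-0.75, 0.9]), (-90, [-1.0, -2.14])]
big_round_pot 0.02 [(90, [-0.73, 0.91]), (-90, [-1.02, -2.07])]
small_round_pot 0.3 [(90, [-0.06, 2.48]), (-90, [-0.04, -0.68])]
small_round_pot 0.02 [(90, [0.02, 2.54]), (-90, [-0.04, -0.54])]
square_pan 0.3 [(81.10000000000002, [-0.48, 1.52]), (-98.89999999999998, [-0.61, -1.66])]
square_pan 0.02 [(81.10000000000002, [-0.6, 1.75]), (-98.89999999999998, [-0.6, -1.39])]
long_pan 0.3 [(111.75, [0.26, 2.59]), (-68.25, [0.34, -0.54])]
long_pan 0.02 [(111.75, [1.3, 2.56]), (-68.25, [-0.39, -0.26])]
```

```bash
python3 - <<'E'
from h import *
for n in('square_lid','big_round_pot','long_lid','square_pan','small_round_pot','long_pan'):
    (x,y),a=EST[n]; ph=-90 if 'round' in n else a-90
    robot.goto([x,y,.25],down(ph))
    s=snap('wrist'); np.savez(f'w_{n}.npz',**{k:s[k] for k in('pixels','range_z','Rm','t','f','cx','cy')})
    cv2.imwrite(f'pics/w_{n}.png',s['pixels'][:,:,::-1])
    c,t,sz,z=fit(s,n,(x,y)); print(n,c.round(4),round(t,1),np.round(sz,1),round(float(z),4),robot.read_time_s())
E
python3 -c "
import cv2,numpy as np
a=[cv2.resize(cv2.imread(f'pics/w_{n}.png'),(400,250)) for n in('square_lid','big_round_pot','long_lid','long_pan')]
cv2.imwrite('pics/m.png',np.vstack([np.hstack(a[:2]),np.hstack(a[2:])]))"
```

```text
square_lid [0.3353 0.3072] -33.8 [125.3 125.3] 0.0124 1.5
big_round_pot [0.5488 0.4159] 0.0 [157.2] 0.0796 2.5
long_lid [0.6693 0.1321] 26.0 [174.4 109.4] 0.0125 3.7167
square_pan [ 0.4334 -0.1206] 81.3 [128.  127.8] 0.0748 5.0833
small_round_pot [ 0.5498 -0.4145] 0.0 [117.6] 0.0796 6.3333
long_pan [ 0.3235 -0.3105] 21.8 [177.3 112.1] 0.0648 7.3667
```

View pics/m.png

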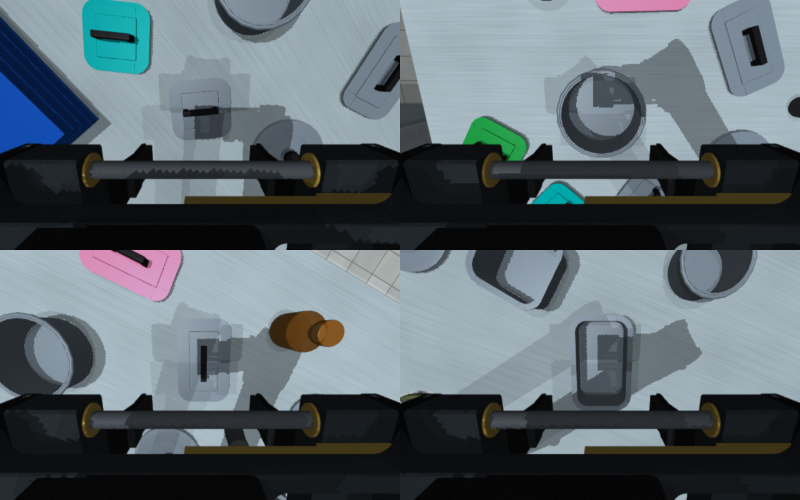

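The square lid's handle runs along the jaw axis, so its bar lies at about -34° and I'll turn the grip 90° for it. The plate and rim sizes from the wrist camera match to about 1–2 mm. I'll start with the small round lid.

```bash
cat >> h.py <<'E'
POT=dict(big_round_lid=('big_round_pot',(.5488,.4159),0,.071),small_round_lid=('small_round_pot',(.5498,-.4145),0,.071),
 square_lid=('square_pan',(.4334,-.1206),-8.7,.066),long_lid=('long_pan',(.3235,-.3105),21.8,.056))
EST['square_lid']=((.3353,.3072),-33.8); EST['long_lid']=((.6693,.1321),26.0)
GZ=.018
def pick(n,refine=True,yaw=None):
    (x,y),a=EST[n]; rnd='round' in n
    yaw=yaw if yaw is not None else (-90 if rnd else a-90)
    robot.goto([x,y,.25],down(yaw))
    if refine:
        s=snap('wrist'); c,t,sz,z=fit(s,n,(x,y)); print(n,'fit',c.round(4),round(t,1),np.round(sz,1),round(float(z),4))
        if max(abs(np.array(sz)-1000*np.array(SZ[n])))>4 : print('bad size, stop'); return None
        x,y=c
        if not rnd: 
            per=90 if n=='square_lid' else 180
            a=a+((t-a+per/2)%per-per/2); yaw=a-90
    robot.movel([x,y,.10],down(yaw)); robot.movel([x,y,GZ],v=.08)
    f=robot.read_wrist_force(); close(); robot.hold(.2)
    print('opening',robot.read_opening(),'tcp',np.round(robot.read_tcp_pos(),4),'f',np.round(f,1))
    robot.movel([x,y,.25],v=.15); robot.hold(.2)
    print('held',robot.read_opening(),np.round(robot.read_wrist_force(),2),robot.read_time_s()); return a
def place(n,a,via=None,yaw=None,dxy=(0,0)):
    p,(x,y),b,sz=POT[n]; x+=dxy[0]; y+=dxy[1]; z=GZ+sz
    yaw=yaw if yaw is not None else (-90 if 'round' in n else b-90)
    robot.goto([x,y,.25],down(yaw)); robot.movel([x,y,z+.02],v=.12); robot.hold(.3)
    f0=np.array(robot.read_wrist_force()); h=z+.012
    while h>z-.002:
        h-=.001; robot.movel([x,y,h],v=.02)
        f=np.array(robot.read_wrist_force())-f0
        if np.linalg.norm(f)>4: break
    robot.hold(.2); f=np.array(robot.read_wrist_force())-f0
    print('stop at',round((h-z)*1000,1),'mm, df',f.round(1),'tcp err',(np.array(robot.read_tcp_pos())-[x,y,h]).round(4))
    return h-z
def leave(n):
    p,(x,y),b,sz=POT[n]; release(); robot.hold(.3)
    c=robot.read_tcp_pos(); robot.movel([c[0],c[1],.25],v=.15)
    s=snap('wrist'); cv2.imwrite(f'pics/placed_{n}.png',s['pixels'][:,:,::-1])
    c,t,S,z=fit(s,n,(x,y),zoff=sz); print('placed',c.round(4),'d',(c-[x,y]).round(4),round(t,1),np.round(S,1),'h-expected',round(float(z)-sz-.014,4),robot.read_time_s())
E
python3 - <<'E'
from h import *
n='small_round_lid'
a=pick(n)
if a is not None and robot.read_opening()>.01:
    d=place(n,a)
    if d<.0025: leave(n)
E
```

```text
small_round_lid fit [ 0.6633 -0.1531] 0.0 [116.7] 0.0121
opening 0.031443371560174196 tcp [ 0.6633 -0.1529  0.0179] f [-0.7  0.4 -1. ]
held 0.030944789382281998 [ 0.09 -0.1  -1.73] 14.1917
stop at -1.0 mm, df [-2.7  2.2  6.6] tcp err [ 0.     -0.      0.0009]
placed [ 0.5501 -0.4157] d [ 0.0003 -0.0012] 0.0 [116.8] h-expected -0.0019 23.4333
```

Small lid seated: height reads the same -1.9 mm bias as it did on the counter, centre within 1.2 mm. Now the others.

```bash
python3 - <<'E'
from h import *
for n in('long_lid','square_lid','big_round_lid'):
    a=pick(n)
    if a is None or robot.read_opening()<.005: print('grasp failed'); break
    yaw=None
    if n=='square_lid':
        p,(x,y),b,_=POT[n]; yaw=best([x,y,.1],phis(b,90)); print('yaw',yaw)
    if place(n,a,yaw=yaw)>.0025: print('jam?'); break
    leave(n)
E
```

```text
long_lid fit [0.6695 0.1322] 26.0 [173.6 109.4] 0.0126
opening 0.011862226804768729 tcp [0.6695 0.1323 0.018 ] f [ 0.7 -0.4 -0.5]
held 0.011824331162835842 [ 0.43  0.43 -2.27] 31.1167
stop at -1.0 mm, df [-3.9  1.6  9.8] tcp err [0.     0.     0.0009]
placed [ 0.3238 -0.3105] d [ 0.0003 -0.    ] 21.8 [174.5 110.8] h-expected -0.0015 41.7583Traceback (most recent call last):
  File "<stdin>", line 3, in <module>
  File "h.py", line 60, in pick
    robot.goto([x,y,.25],down(yaw))
    ~~~~~~~~~~^^^^^^^^^^^^^^^^^^^^^
cell.MotionError: the arm cannot take that pose within its joint ranges
```

```bash
sed -i "s/EST\['square_lid'\]=((.3353,.3072),-33.8)/EST['square_lid']=((.3353,.3072),146.2)/" h.py; python3 - <<'E'
from h import *
for n in('square_lid','big_round_lid'):
    a=pick(n)
    if a is None or robot.read_opening()<.005: print('grasp failed'); break
    yaw=None
    if n=='square_lid':
        p,(x,y),b,_=POT[n]; yaw=best([x,y,.1],phis(b,90)); print('yaw',yaw)
    if place(n,a,yaw=yaw)>.0025: print('jam?'); break
    leave(n)
E
```

```text
square_lid fit [0.3343 0.3074] 56.1 [125.4 124.1] 0.0123
opening 0.01146980001056408 tcp [0.3344 0.3076 0.018 ] f [-0.  -0.7 -0.5]
held 0.011653020884541069 [-0.77  0.06 -1.97] 49.6333
yaw -8.699999999999989
stop at -1.0 mm, df [-2.8 -0.7  8.8] tcp err [ 0.0002 -0.      0.001 ]
placed [ 0.433  -0.1203] d [-0.0004  0.0003] 81.3 [127.2 126.1] h-expected -0.0017 59.7083
big_round_lid fit [0.4231 0.1077] 0.0 [156.5] 0.0122
opening 0.031171682869927973 tcp [0.4231 0.1078 0.018 ] f [-0.5 -0.  -0.2]
held 0.03114931818831706 [-0.28 -0.89 -2.75] 66.7833
stop at -1.0 mm, df [-3.1 -2.   8.9] tcp err [0.0001 0.0001 0.001 ]
placed [0.5492 0.4146] d [ 0.0004 -0.0013] 0.0 [156.3] h-expected -0.0018 76.1833
```

All four set down. One last look from above, including the shaker and bottle.

```bash
python3 - <<'E'
from h import *
robot.goto([.222,.611,.25],down(-90)) if robot.ik([.222,.611,.25],down(-90)) is not None else None
s=snap('top'); s2=snap('scene')
cv2.imwrite('pics/end.png',np.vstack([s['pixels'][60:310,:,::-1],s2['pixels'][50:370,:,::-1]]))
for k in POT:
    p,xy,b,sz=POT[k]; w=cloud(s2); m=(np.hypot(w[...,0]-xy[0],w[...,1]-xy[1])<min(SZ[k])/2+.01)&(abs(w[...,2]-sz-.013)<.006)
    P=w[m]; A=np.c_[P[:,:2]-xy,np.ones(len(P))]; g=np.linalg.lstsq(A,P[:,2],rcond=None)[0]; print(k,'tilt deg',np.degrees(g[:2]).round(2),'h',g[2].round(4),'exp',sz+.014)
t0=dict(np.load('top0.npz')); 
for nm,(u,v) in dict(shaker=(354,190),bottle=(349,118)).items():
    sl=np.s_[v-12:v+13,u-12:u+13]; print(nm,'mean|dpix|',np.abs(s['pixels'][sl].astype(int)-t0['pixels'][sl]).mean())
E
```

```text
big_round_lid tilt deg [0.06 0.03] h 0.0842 exp 0.08499999999999999
small_round_lid tilt deg [-0.08  0.1 ] h 0.0829 exp 0.08499999999999999
square_lid tilt deg [0.15 0.15] h 0.0786 exp 0.08
long_lid tilt deg [0.12 0.16] h 0.0686 exp 0.07
shaker mean|dpix| 3.8256
bottle mean|dpix| 3.4496
```

View pics/end.png

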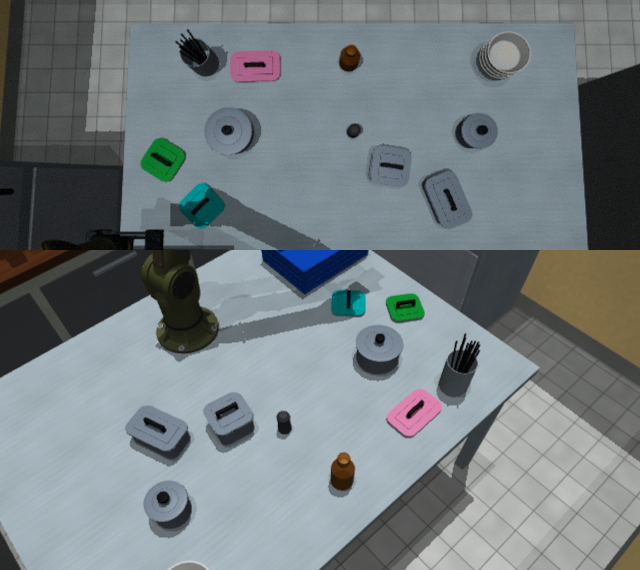

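The picture shows all four lids on their own pots. The shaker (354,130) and bottle (349,57) are in place, and the decoys are untouched.

```bash
python3 -c "
from h import *
print(robot.read_time_s()); workorder.close_job()"
```

```text
77.7
the job is handed in; nothing more can be done
```

All four lids are on the pots and pans they fit, and I handed the job in at 77.7 s. I found each lid with the wrist camera, gripped it by its knob or handle, and lowered it in 1 mm steps until the force showed it was resting on the rim.

- **Seating:** each lid lies within about 1.3 mm of its pot's centre and is tilted no more than about 0.2°. Plate heights read 1–2 mm below nominal. The wrist camera read about 1.5–2 mm low on the lids lying on the counter too, so I take that as camera bias.
- **Shaker and bottle:** both stand where they were in the final overhead picture, and the green, turquoise and pink lids were not touched.
- **Failures and disagreements:**
  - One approach to the square lid was refused as out of joint range, with no motion; I gripped it with the tool turned half round instead.
  - The fixed cameras differed from the wrist camera by up to about 5 mm on position, and up to about 10 mm on the long lid. I used the wrist readings.

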